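# Seat a pushrod in its hidden tappet

### The arm

A 6-joint arm with a two-finger parallel gripper is mounted at the origin on the work surface. World frame = base frame: x ahead of the robot, y to its left, z up, the work surface at z = 0. Lengths are in mm, angles in degrees, forces in N, time in s.
With the tool pointing down it reaches from about 350 to 850 mm from the base axis. Payload 8.1 kg.
Tool frame: the origin (TCP) lies on the centre line of the jaws, within the pads' length; the fingertips stand 8 mm ahead of it and the grasp point (between the pads) lies 11 mm behind it; x points along the fingers, z is the direction in which the jaws open and shut, and the axes are right-handed (so a half turn about x gives the same grasp; the last joint's range is limited). The gripper opens to 85 mm and grips with 20 to 120 N. Pads are 22 mm wide; open, the fingers measure 114 mm over their backs; the gripper's body (76 mm by 85 mm) begins 54 mm behind the grasp point. The pads swing forward as they close: fully open they stand 13 mm farther back than shut.
Start: joints at [68.503, 7.471, 85.268, -0, 87.261, -4.893], TCP at [171.434, 574.992, 239.292] pointing down, gripper open.
Joint ranges: [-169.43, 169.43], [-51.17, 129.36], [1.28, 143.12], [-76.62, 256.62], [0, 156.53], [-152.29, 152.29]. Speed limits (degrees/s): [136.94, 136.94, 159.86, 180, 180, 180].

### API

Orientations are given as [roll, pitch, yaw] about the fixed x, y, z axes, in that order (R = Rz(yaw) Ry(pitch) Rx(roll)).
In Python, from bench import r, vision, order gives the robot as it stands. The module is installed in compiled form; this text tells all that it offers.
- The arm moves only by the shell command python3 -m jog 'ROWS' [FORCE]. ROWS is JSON, a list of rows, each a list of 3 entries, a list of its own where there are three numbers: the shift along the world's x, y, z in m, then the turn, a rotation vector about the world's x, y, z in rad, then the opening, from -1 (shut) to 1 (fully open). A call has 1 to 5 rows; each row is the pose to reach, as a shift and turn from the pose commanded when the call began; what a row does not reach only later rows make up. A row lasts 1/12 s, in which the tool goes at most 41.7 mm and 7.16 degrees, less where a joint would pass 70% of its speed; a pose out of reach is approached as far as the arm can. A call with a gripper value outside its range is refused whole. The fingers move at their own pace and stop on an object; FORCE is the grip in N (left out, the last holds). Time passes only in rows, so rows that repeat a pose let the fingers close. It gives the time, the measured TCP pose, the force and the opening at its end, in the units of the state.
- r.sense(): the state, without advancing time (a new reading comes with each control period).
- vision.snapshot(name): name is "side" or "top" or "wrist"; returns the picture (400x640x3 uint8, red, green, blue); there is no depth.
- vision.camera_model(name): a dict with "fov_y" (degrees; the focal length in pixels is half the picture's height over the tangent of half this angle, whatever the lens; pixels are square), "cx", "cy" (the principal point, pixels), "D" ([k1, k2, p1, p2, k3] as OpenCV has them; the pictures are not rectified), "world_to_cam" (4x4, takes a point from world to camera coordinates). Camera axes: x right, y down, z forward; pixel columns grow to the right and rows downward; lengths in mm; the calibration is good to about 2 mm. A picture is of the moment at which its call begins: read the wrist's pose just before it. camera_model takes no time and is no camera call; for the wrist camera it gives the pose at the moment of the call.
- order.hand_in(): hands the job in, once; it reports no verdict.
The state is a dict: "time": time; "joint_pos": joint angles; "qd": joint speeds; "joint_efforts": joint torques, N m; "tool_pos": TCP position; "tcp_rot": TCP orientation; "ft_force": force on the tool from outside, world axes, zero at the start; "wrist_torque": the same for the moment, N m; "finger_gap": finger opening in mm.
Only numpy, scipy, OpenCV 4.12 (cv2) and the standard library are available. Lean on these libraries where they do the work, as an engineer would, in place of code of your own. Each camera call takes 0.05 s, during which the arm holds its last target.

### The job

This small engine is going back together: take the pushrod out of the wooden parts block, pass it down through the empty pushrod passage in the cylinder head and feel for the hollow tappet at the bottom, sliding the foot of the rod lightly over the flat until it drops in. Seat it fully home and only then let go, so that it is left standing in the tappet like the rod beside it. Do not force it or drop it down the passage, the rod bends easily, and leave everything else on the bench where it is.

Things in the scene. Friction and masses are not known exactly. Their poses are not given: they have to be found in the camera images.
- pushrod: The pushrod: plain round steel rod, 9 mm diameter, 150 mm long, both ends fully rounded, 42 to 78 g. Stands upright in one of the four holes of the wooden block; by far the longest thing there. Origin at the middle of its lower end (foot), z along the rod towards its top.
- rod_foot (a point): Lowest point of the pushrod's lower end (the body's origin).
- rod_top (a point): Highest point of the pushrod's upper end, 150 mm above the foot.
- block: Wooden parts block, fixed, 48 (x) x 190 (y) x 45 (z) mm, origin at the centre of its underside. Four upright blind holes, 10.5 mm wide and 30 mm deep, on its middle line at y = -66, -22, 22, 66 mm; a rod standing in one has its foot 15 mm above the bench. The pushrod and two head bolts stand in three of them, in any order.
- engine: Small single-cylinder overhead-valve engine without rocker cover, cast aluminium, fixed on the bench, 190 (x) x 170 (y) mm at the foot. Origin at the centre of its underside, z up. Its flat head face is 151 mm above the origin; two pushrod passages open in it side by side on the engine's -x side: at y = -35 mm one that holds its rod, at y = +35 mm the empty one.
- passage (a point): Middle of the mouth of the empty passage, on the head face (engine x -45, y +35, z 151 mm); axes as the engine's. The passage is a straight upright square shaft, 36 x 36 mm, walls along the engine's x and y. A valve spring 27 mm wide and 48 mm high stands on the head 57 mm towards engine +x of it.
- passage_floor (a point): Middle of the empty passage's flat smooth floor, 66 mm below the mouth. Flush in the floor is the hollow tappet: a round blind bore 11 mm wide, 20 mm deep, with a 1 mm chamfer. It cannot be measured from outside: its middle lies 5 to 10 mm off this point, differently on every engine. More than 25 N between rod and engine bends the rod.
- fitted_rod_top (a point): Top of the rod already fitted in the other passage (engine x -45, y -35, z 215 mm), under its rocker arm, whose nut is the highest point, 228 mm above the bench. The new rod, seated, also has its top 64 mm above the head face and its foot 86 mm below; standing on the floor beside the bore it is 20 mm higher. Let go in the bore it leans by up to 0.25 rad.
- bolt1: Head bolt, dark steel, 9 mm shank, 17 mm hexagon head on a 20 mm flange, 89 mm long, standing in the block, origin at its lower end. Leave it.
- bolt2: A second head bolt like bolt1. Leave it.
- rocker: Loose steel rocker arm with its pedestal, 70 x 18 x 30 mm, lying between block and engine, origin at its underside. Leave it.
- spark_plug: Spark plug lying on the bench, 68 mm long, 19 mm thick. Leave it.
- screwdriver: Screwdriver, 200 mm, lying beyond the work. Leave it.
- spanner: Spanner, 190 mm, lying beyond the work. Leave it.
- dish: Round steel dish with nuts, 124 mm wide, 22 mm high, origin under its centre. Leave it.
- oil_bottle: Oil bottle, 66 mm wide, 190 mm high, at the side. Leave it.
Things that resemble listed ones, but are neither listed nor needed, are in the scene too. Several things look just like the block: the one meant starts farthest to the robot's left.

How it is judged:
By the outcome, as a careful person would: the job done as asked, in the order asked, and still so for the second after the job is handed in, with the robot touching nothing.
It also fails if it takes over 72 s, if anything falls off the work surface, if the arm or the gripper's body presses on something with over 40 N, if the wrist force passes 120 N, or if a joint passes its speed limit or range.

## Working session

There is one attempt and no reset: what is moved stays moved. The work goes in short steps, Python scripts to look and compute and a shell command to move; the robot and the scene stay as the last step left them, time stands still between calls to the robot, and variables do not carry over. Pictures are saved under pics/ and viewed, and the job is handed in when it is done.

```bash
mkdir -p pics; ls; python3 - <<'E'
from bench import r, vision, order
import cv2, numpy as np
s=r.sense(); print({k:np.round(v,3).tolist() for k,v in s.items()})
for n in ["side","top","wrist"]:
    im=vision.snapshot(n); cv2.imwrite(f"pics/{n}0.png",im[:,:,::-1])
    m=vision.camera_model(n); print(n,{k:np.round(v,4).tolist() for k,v in m.items()})
E
```

```text
pics
{'time': 0.0, 'joint_pos': [68.503, 7.515, 85.33, 0.0, 87.262, -4.893], 'qd': [0.085, 0.09, 0.018, 0.042, 0.063, -0.08], 'joint_efforts': [-0.001, -56.939, -50.056, -0.0, 0.015, -0.0], 'tool_pos': [171.226, 574.482, 238.237], 'tcp_rot': [174.902, 89.893, -111.702], 'ft_force': [-0.203, 0.061, 0.004], 'wrist_torque': [0.005, -0.049, 0.003], 'finger_gap': 85.366}
side {'fov_y': 56.2693, 'cx': 319.7524, 'cy': 203.1414, 'D': [-0.0411, 0.0, 0.0, 0.0, 0.0], 'world_to_cam': [[-0.9807, -0.1945, 0.0184, 481.8132], [-0.1248, 0.5511, -0.825, 242.922], [0.1503, -0.8114, -0.5648, 806.2585], [0.0, 0.0, 0.0, 1.0]]}
top {'fov_y': 51.3325, 'cx': 331.2274, 'cy': 203.1476, 'D': [-0.0015, 0.0, 0.0, 0.0, 0.0], 'world_to_cam': [[0.0214, -0.9997, -0.0146, -104.7568], [-0.9823, -0.0183, -0.1864, 544.7947], [0.1861, 0.0183, -0.9824, 1136.1615], [0.0, 0.0, 0.0, 1.0]]}
wrist {'fov_y': 58.1527, 'cx': 320.2037, 'cy': 199.3994, 'D': [0.0157, 0.0, 0.0, 0.0, 0.0], 'world_to_cam': [[0.2841, 0.9588, -0.0017, -599.0449], [0.9255, -0.2738, 0.2615, -35.4582], [0.2503, -0.0758, -0.9652, 378.448], [0.0, 0.0, 0.0, 1.0]]}
```

View pics/side0.png

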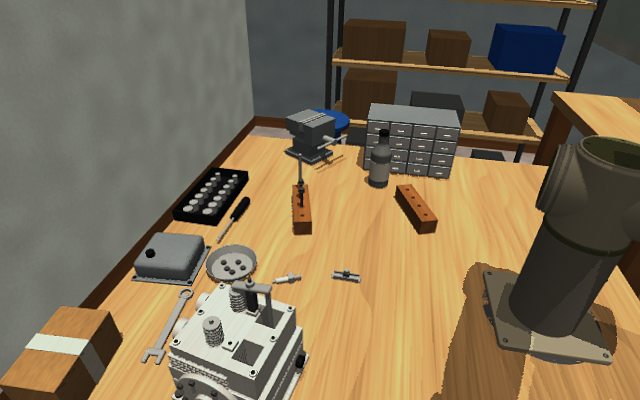

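View pics/top0.png

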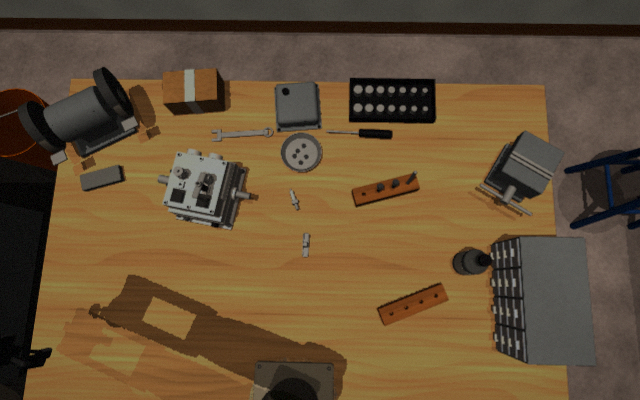

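View pics/wrist0.png

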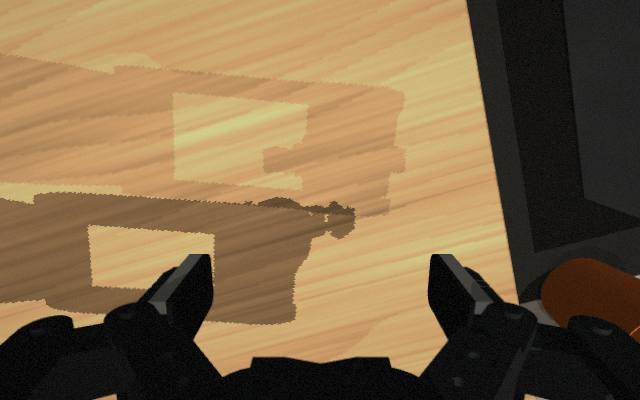

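Side view: the engine is at (240,345) and the loaded block at (302,208), with a long rod at about (300,170). A second, empty block is at (415,208). Top view: engine (205,187), loaded block (385,190), empty block (412,304). I'll enlarge these.

```bash
python3 - <<'E'
import cv2, numpy as np
a=cv2.imread('pics/side0.png');b=cv2.imread('pics/top0.png')
L=lambda im,x0,y0,w,h,f:cv2.resize(im[y0:y0+h,x0:x0+w],None,fx=f,fy=f,interpolation=cv2.INTER_CUBIC)
cv2.imwrite('pics/c1.png',L(a,260,140,80,100,6))
cv2.imwrite('pics/c2.png',L(b,340,155,90,65,8))
cv2.imwrite('pics/c3.png',L(a,160,270,160,130,5))
cv2.imwrite('pics/c4.png',L(b,150,140,110,100,6))
E
```

```text
(no output)
```

View pics/c1.png

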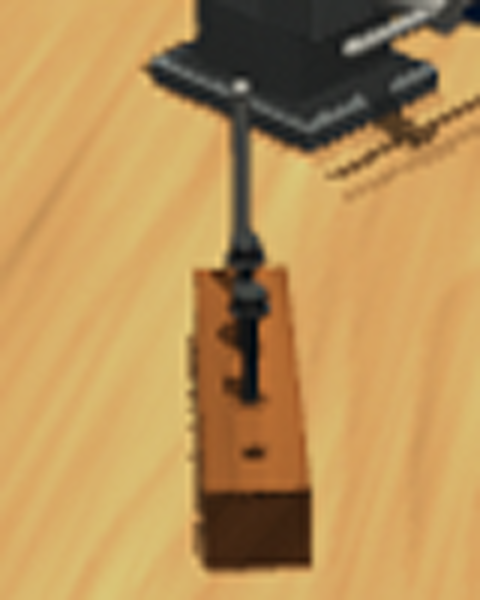

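View pics/c2.png

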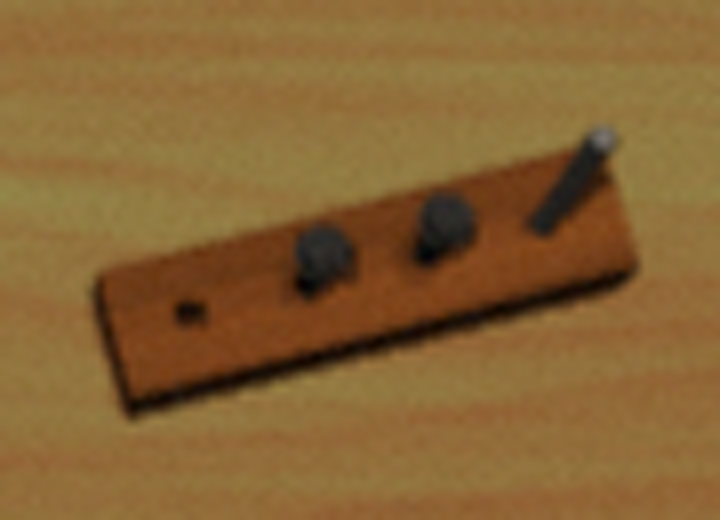

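View pics/c3.png

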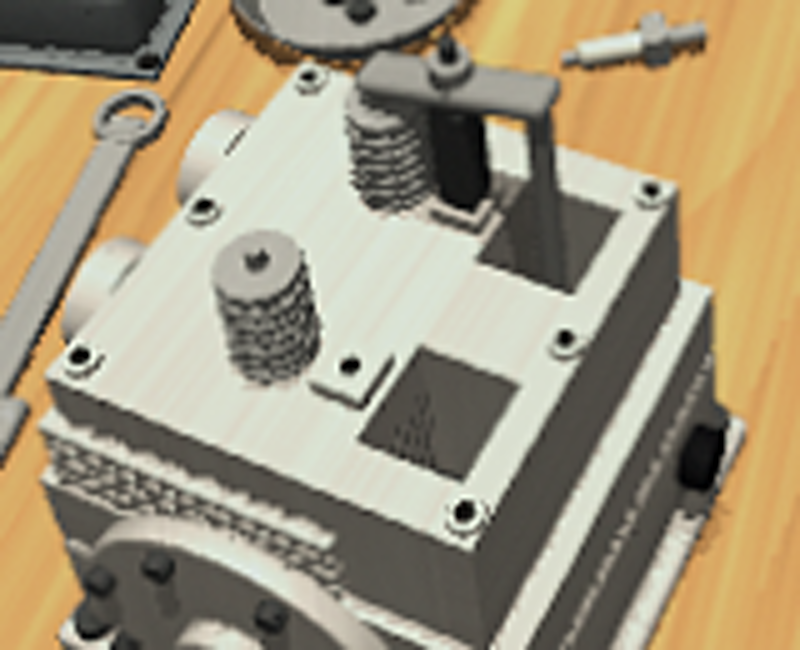

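View pics/c4.png

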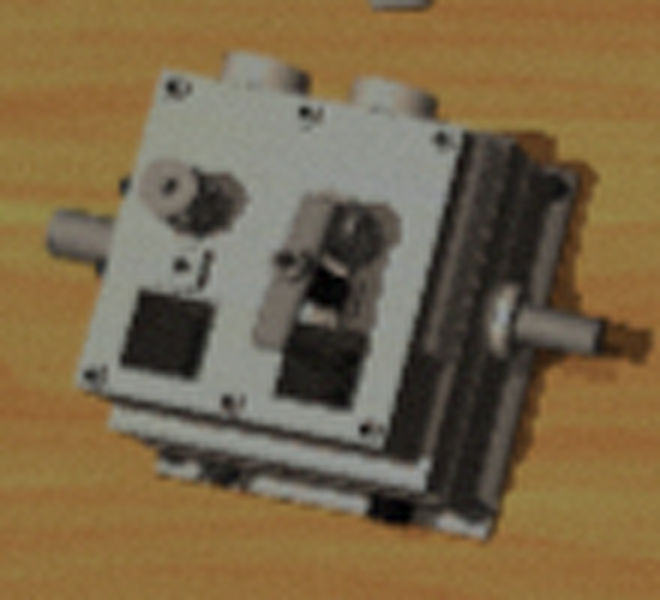

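```bash
cat > h.py <<'E'
import numpy as np, cv2, json
from bench import r, vision, order
def K(m):
    f=200/np.tan(np.radians(m['fov_y']/2)); return np.array([[f,0,m['cx']],[0,f,m['cy']],[0,0,1]])
def ray(m,uv):
    p=cv2.undistortPoints(np.array([[uv]],float),K(m),np.array(m['D'],float))[0,0]
    T=np.array(m['world_to_cam']); R=T[:3,:3];t=T[:3,3]
    return -R.T@t, R.T@np.array([p[0],p[1],1.])
def atz(m,uv,z):
    c,d=ray(m,uv); return c+d*(z-c[2])/d[2]
def proj(m,P):
    T=np.array(m['world_to_cam']); 
    return cv2.projectPoints(np.atleast_2d(np.array(P,float)),cv2.Rodrigues(T[:3,:3])[0],T[:3,3],K(m),np.array(m['D'],float))[0][:,0]
def tri(rs):
    A=0;b=0
    for c,d in rs:
        d=d/np.linalg.norm(d);M=np.eye(3)-np.outer(d,d);A=A+M;b=b+M@c
    return np.linalg.solve(A,b)
def save(name,im,box=None,f=1):
    if box: x,y,w,h=box; im=im[y:y+h,x:x+w]
    cv2.imwrite(f'pics/{name}.png',cv2.resize(im,None,fx=f,fy=f,interpolation=cv2.INTER_CUBIC)[:,:,::-1])
E
python3 - <<'E'
from h import *
s=vision.camera_model('side');t=vision.camera_model('top')
g=lambda p,f,o:((p[0]+.5)/f-.5+o[0],(p[1]+.5)/f-.5+o[1])
a=g((240,88),6,(260,140));b=g((603,135),8,(340,155))
print('rodtop',tri([ray(s,a),ray(t,b)]),atz(s,a,165),atz(t,b,165))
print('rod hole z45',atz(t,g((541,228),8,(340,155)),45),'emptyhole',atz(t,g((189,312),8,(340,155)),45),atz(s,g((254,452),6,(260,140)),45))
T=[(140,290),(215,300),(195,378),(122,365)];S=[(360,437),(425,347),(520,383),(466,480)]
T=np.array([atz(t,g(p,6,(150,140)),151) for p in T]);S=np.array([atz(s,g(p,5,(160,270)),151) for p in S])
print(T,T.mean(0));print(S,S.mean(0))
# bolts of head corners in top for yaw: bolts row lower: (93,375),(232,402),(371,428)
B=[atz(t,g(p,6,(150,140)),153) for p in [(93,375),(232,402),(371,428),(178,88),(310,113),(445,138)]];print(np.array(B))
B=[atz(s,g(p,5,(160,270)),153) for p in [(465,511),(565,339),(651,189),(80,358),(205,207),(310,77)]];print(np.array(B))
E
```

```text
rodtop [ 614.46446262 -312.64151084  160.87632683] [ 612.76953831 -304.8685986   165.        ] [ 613.06840345 -311.8896784   165.        ]
rod hole z45 [ 610.82124927 -311.47149506   45.        ] emptyhole [ 577.55514864 -184.97668242   45.        ] [ 578.16689971 -184.36233113   45.        ]
[[560.86258779 322.91890411 151.        ]
 [556.96418152 289.35478051 151.        ]
 [521.96734135 295.10077563 151.        ]
 [527.15034339 327.7219562  151.        ]] [541.73611351 308.77410411 151.        ]
[[562.12578018 322.3856057  151.        ]
 [554.36641402 289.05163335 151.        ]
 [521.96782839 294.95144465 151.        ]
 [527.13905984 328.90341453 151.        ]] [541.39977061 308.82302456 151.        ]
[[522.09779082 339.2020182  153.        ]
 [511.28710975 277.20267933 153.        ]
 [500.97912343 215.60431813 153.        ]
 [652.8960827  313.61567909 153.        ]
 [642.32516761 253.54170213 153.        ]
 [631.83724157 192.47181294 153.        ]]
[[523.61893997 339.25951232 153.        ]
 [512.7547991  278.50092705 153.        ]
 [501.99917516 216.4579098  153.        ]
 [654.50365888 316.86028664 153.        ]
 [643.0279784  255.23010947 153.        ]
 [632.51176523 193.90807489 153.        ]]
```

```bash
python3 - <<'E'
from h import *
from scipy.spatial.transform import Rotation as Ro
s=r.sense(); R=Ro.from_euler('xyz',s['tcp_rot'],degrees=True).as_matrix(); print(R.round(3)); z=R[:,2]; print('jaw ang',np.degrees(np.arctan2(z[1],z[0])))
w=vision.camera_model('wrist'); T=np.array(w['world_to_cam']); c=-T[:3,:3].T@T[:3,3]; print('cam in tool',R.T@(c-s['tool_pos']), 'camaxis',R.T@T[2,:3])
E
```

```text
[[-0.001 -0.958  0.286]
 [-0.001  0.286  0.958]
 [-1.     0.    -0.001]]
jaw ang 73.39881380805218
cam in tool [-135.06133949   65.71475517   -0.21037642] camaxis [ 9.65171403e-01 -2.61618266e-01  2.15556805e-04]
```

The rod could be confused with bolt 1 at top view (380,186), bolt 2 at (395,182), and the fitted rod under the rocker at side view (269,310). The rod I want is the long thin one at top view (415,171) and side view (300,154). Its top triangulates to z≈161–165, and it stands in the loaded block at y≈-250, left of the empty one. The crop c2 confirms this. Next I move over it.

```bash
python3 -m jog '[[[0.0176,-0.0355,0],[0,0,0.04],1],[[0.0353,-0.0709,0],[0,0,0.08],1],[[0.0529,-0.1064,0],[0,0,0.12],1],[[0.0706,-0.1418,0],[0,0,0.12],1],[[0.0882,-0.1773,0],[0,0,0.12],1]]' 30
for i in 1 2 3 4; do :; done
python3 -m jog '[[[0.0176,-0.0355,0],[0,0,0],1],[[0.0353,-0.0709,0],[0,0,0],1],[[0.0529,-0.1064,0],[0,0,0],1],[[0.0706,-0.1418,0],[0,0,0],1],[[0.0882,-0.1773,0],[0,0,0],1]]'
python3 -m jog '[[[0.0176,-0.0355,0],[0,0,0],1],[[0.0353,-0.0709,0],[0,0,0],1],[[0.0529,-0.1064,0],[0,0,0],1],[[0.0706,-0.1418,0],[0,0,0],1],[[0.0882,-0.1773,0],[0,0,0],1]]'
python3 -m jog '[[[0.0176,-0.0355,0],[0,0,0],1],[[0.0353,-0.0709,0],[0,0,0],1],[[0.0529,-0.1064,0],[0,0,0],1],[[0.0706,-0.1418,0],[0,0,0],1],[[0.0882,-0.1773,0],[0,0,0],1]]'
python3 -m jog '[[[0.0176,-0.0355,0],[0,0,0],1],[[0.0353,-0.0709,0],[0,0,0],1],[[0.0529,-0.1064,0],[0,0,0],1],[[0.0706,-0.1418,0],[0,0,0],1],[[0.0882,-0.1773,0],[0,0,0],1]]'
```

```text
time: 0.57
tool_pos: [259.8, 395.9, 238.8]
tcp_rot: [164.9, 90.0, -114.8]
ft_force: [1.0, -0.6, 1.0]
finger_gap: 85.4
time: 0.98
tool_pos: [348.0, 218.6, 239.2]
tcp_rot: [-53.0, 90.0, 27.3]
ft_force: [0.8, 0.3, -0.8]
finger_gap: 85.2
time: 1.4
tool_pos: [436.4, 41.1, 239.3]
tcp_rot: [-69.6, 90.0, 10.7]
ft_force: [0.7, 0.5, 0.4]
finger_gap: 85.7
time: 1.82
tool_pos: [524.6, -136.3, 239.0]
tcp_rot: [65.6, 90.0, 145.9]
ft_force: [0.8, -0.4, 0.4]
finger_gap: 85.5
time: 2.23
tool_pos: [612.8, -313.3, 238.6]
tcp_rot: [64.3, 90.0, 144.5]
ft_force: [0.2, 0.5, 1.2]
finger_gap: 85.4
```

```bash
python3 - <<'E'
from h import *
m=vision.camera_model('wrist'); im=vision.snapshot('wrist'); save('w1',im)
print(proj(m,[[613,-311.5,165],[610.8,-311.5,45],[612.8,-313.3,165]]))
np.save('w1m.npy',m['world_to_cam'])
E
```

```text
[[323.49240009 213.93394425]
 [321.9514811  172.9199278 ]
 [320.51700524 214.09786902]]
```

View pics/w1.png

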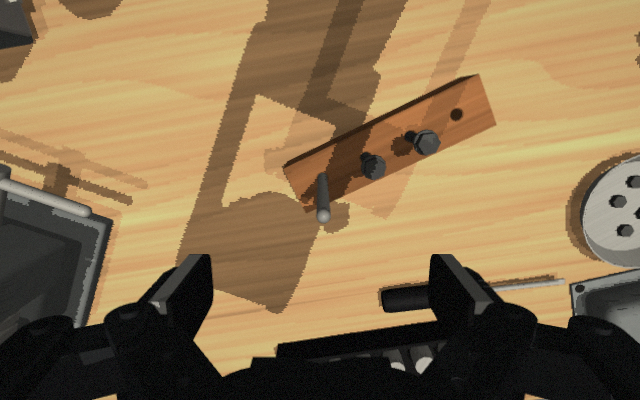

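The wrist view shows the rod top at (323,216) and its exit from the block at (322,175), within about 2 px of the prediction (323,214). It stands upright between the jaws, so I descend and grip 28 mm below its top.

```bash
python3 -m jog '[[[0.001,0,-0.035],[0,0,0],1],[[0.001,0,-0.070],[0,0,0],1],[[0.001,0,-0.100],[0,0,0],1],[[0.001,0,-0.113],[0,0,0],0.3],[[0.001,0,-0.113],[0,0,0],-0.4]]' 30
python3 -m jog '[[[0,0,0],[0,0,0],-1],[[0,0,0],[0,0,0],-1],[[0,0,0],[0,0,0],-1],[[0,0,0],[0,0,0],-1],[[0,0,0],[0,0,0],-1]]' 30
python3 -m jog '[[[0,0,0],[0,0,0],-1],[[0,0,0],[0,0,0],-1],[[0,0,0],[0,0,0],-1],[[0,0,0],[0,0,0],-1],[[0,0,0],[0,0,0],-1]]' 30
```

```text
time: 2.7
tool_pos: [610.6, -309.8, 120.7]
tcp_rot: [68.7, 89.5, 149.0]
ft_force: [-0.5, 0.5, -0.3]
finger_gap: 64.2
time: 3.12
tool_pos: [614.6, -312.2, 128.8]
tcp_rot: [-113.6, 89.8, -33.3]
ft_force: [0.7, -1.2, 5.0]
finger_gap: 7.7
time: 3.53
tool_pos: [614.6, -312.3, 128.8]
tcp_rot: [-113.7, 89.8, -33.4]
ft_force: [0.4, -0.1, 6.6]
finger_gap: 7.8
```

```bash
python3 -m jog '[[[0,0,0.005],[0,0,0],-1],[[0,0,0.015],[0,0,0],-1],[[0,0,0.03],[0,0,0],-1],[[0,0,0.05],[0,0,0],-1],[[0,0,0.08],[0,0,0],-1]]'
python3 -m jog '[[[0,0,0.03],[0,0,0],-1],[[0,0,0.06],[0,0,0],-1],[[0,0,0.09],[0,0,0],-1],[[0,0,0.115],[0,0,0],-1],[[0,0,0.115],[0,0,0],-1]]'
python3 - <<'E'
from h import *
s=r.sense(); print(s['tool_pos'],s['ft_force'],s['finger_gap'])
save('w2',vision.snapshot('wrist'))
im=vision.snapshot('side'); save('s2',im,(220,60,140,180),3.3)
im=vision.snapshot('top'); save('t2',im,(330,110,120,110),5)
E
```

```text
time: 3.95
tool_pos: [611.9, -310.6, 205.3]
tcp_rot: [68.8, 89.7, 149.1]
ft_force: [0.2, -0.3, -1.4]
finger_gap: 7.8
time: 4.37
tool_pos: [614.9, -312.4, 331.2]
tcp_rot: [-111.6, 89.3, -31.3]
ft_force: [-0.2, -1.3, 1.1]
finger_gap: 7.7
[ 614.90625326 -312.38625372  331.1897875 ] [-0.20624446 -1.25755073  1.05046592] 7.733827389755641
```

View pics/w2.png

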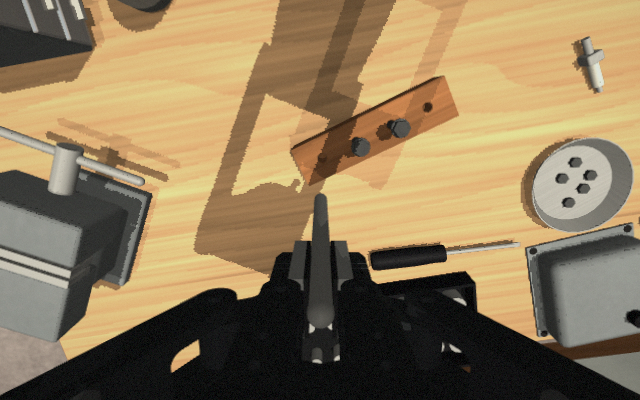

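View pics/s2.png

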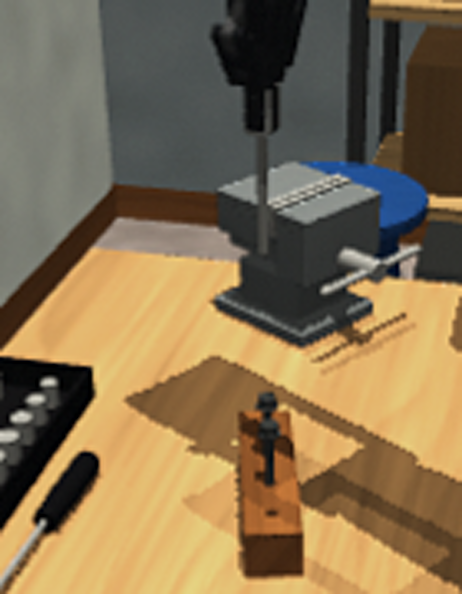

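The rod is held upright: in the wrist view its foot is at (321,197) and its top at (320,322). The bolts are still in the block. I raise it and carry it over to the engine.

```bash
python3 -m jog '[[[-0.0018,0.0155,0.015],[0,0,0],-1],[[-0.0054,0.0465,0.03],[0,0,0],-1],[[-0.009,0.0775,0.04],[0,0,0],-1],[[-0.0126,0.1085,0.04],[0,0,0],-1],[[-0.017,0.147,0.04],[0,0,0],-1]]'
python3 -m jog '[[[-0.0044,0.038,0],[0,0,0],-1],[[-0.0088,0.076,0],[0,0,0],-1],[[-0.0132,0.114,0],[0,0,0],-1],[[-0.0176,0.152,0],[0,0,0],-1],[[-0.022,0.190,0],[0,0,0],-1]]'
python3 -m jog '[[[-0.0044,0.038,0],[0,0,0],-1],[[-0.0088,0.076,0],[0,0,0],-1],[[-0.0132,0.114,0],[0,0,0],-1],[[-0.0176,0.150,0],[0,0,0],-1],[[-0.021,0.180,0],[0,0,0],-1]]'
python3 -m jog '[[[-0.0040,0.028,0],[0,0,0],-1],[[-0.0075,0.056,0],[0,0,0],-1],[[-0.010,0.080,0],[0,0,0],-1],[[-0.0115,0.095,0],[0,0,0],-1],[[-0.012,0.1035,0],[0,0,0],-1]]'
python3 -m jog '[[[0,0,0],[0,0,0],-1],[[0,0,0],[0,0,0],-1],[[0,0,0],[0,0,0],-1],[[0,0,0],[0,0,0],-1],[[0,0,0],[0,0,0],-1]]'
python3 - <<'E'
from h import *
import pickle
s=r.sense(); print(s['tool_pos'],s['ft_force'],s['finger_gap'],s['tcp_rot'],s['joint_pos'])
m=vision.camera_model('wrist')
pickle.dump((s,m),open('w3.pkl','wb'))
im=vision.snapshot('wrist');save('w3',im); save('w3c',im,(270,180,100,160),3.7)
im=vision.snapshot('side'); save('s3',im,(150,130,200,270),2.2)
im=vision.snapshot('top'); save('t3',im,(110,100,160,140),4)
E
```

```text
time: 4.93
tool_pos: [595.6, -163.4, 361.4]
tcp_rot: [97.0, 90.0, 177.2]
ft_force: [1.2, 0.4, -0.6]
finger_gap: 8.2
time: 5.35
tool_pos: [572.8, 27.9, 360.5]
tcp_rot: [91.2, 89.9, 171.5]
ft_force: [-0.6, -0.0, -0.8]
finger_gap: 7.9
time: 5.77
tool_pos: [551.4, 208.4, 360.5]
tcp_rot: [100.2, 89.9, -179.5]
ft_force: [0.9, -0.7, -0.4]
finger_gap: 8.0
time: 6.18
tool_pos: [540.1, 310.9, 360.4]
tcp_rot: [115.3, 89.9, -164.3]
ft_force: [0.2, -0.3, -0.6]
finger_gap: 8.0
time: 6.6
tool_pos: [541.8, 307.8, 361.5]
tcp_rot: [-108.1, 90.0, -27.9]
ft_force: [0.4, -0.0, -0.5]
finger_gap: 8.0
[541.84093614 307.82744203 361.4919985 ] [ 0.3924007 -0.0113555 -0.5009483] 8.044219159815242 [-108.08507691   89.98521098  -27.90751912] [ 2.48955682e+01  1.02105678e+01  6.96342721e+01 -1.19675309e-02
  1.00146219e+02 -5.52840987e+01]
```

View pics/w3.png

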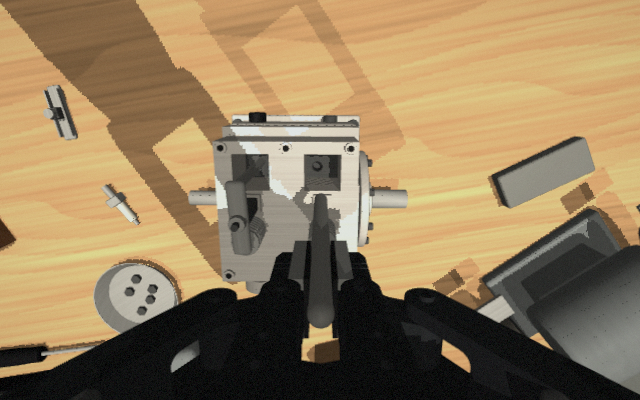

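View pics/s3.png

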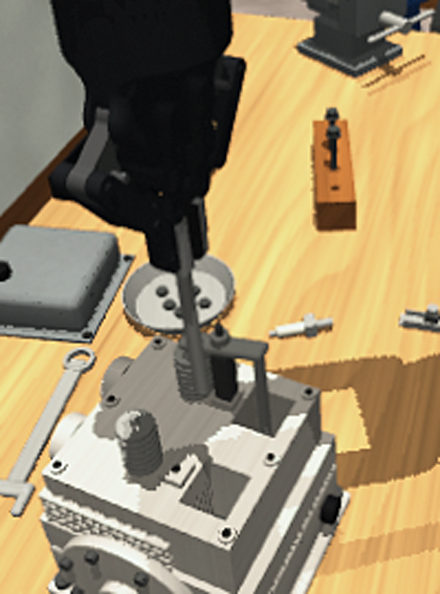

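View pics/t3.png

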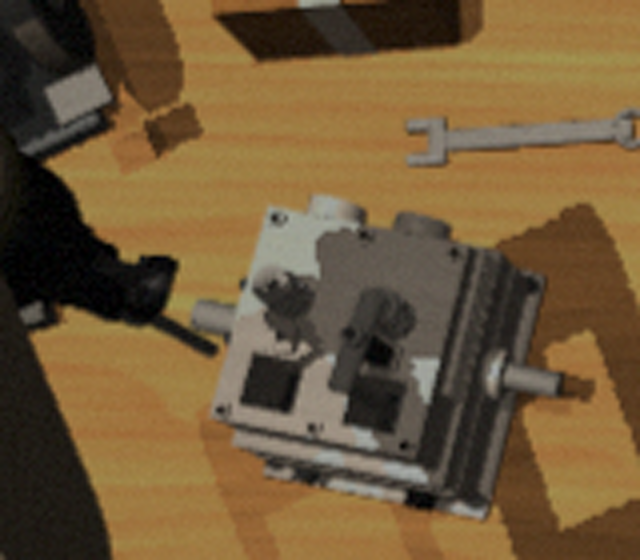

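In the wrist view the rod foot is at about (320,195). A dark spot on the passage floor near (317,165) may be the bore. I'll enlarge it.

```bash
python3 - <<'E'
from h import *
im=cv2.imread('pics/w3.png')[:,:,::-1]; save('w3b',im,(290,130,70,90),6.5)
im=cv2.imread('pics/w3.png')[:,:,::-1]; save('w3t',im,(290,280,70,70),7)
E
```

```text
(no output)
```

View pics/w3b.png

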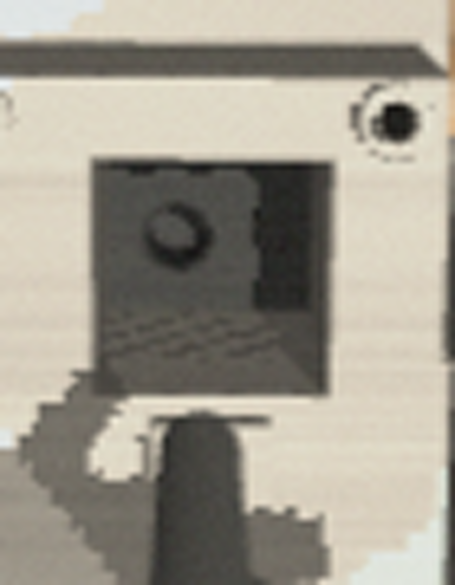

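View pics/w3t.png

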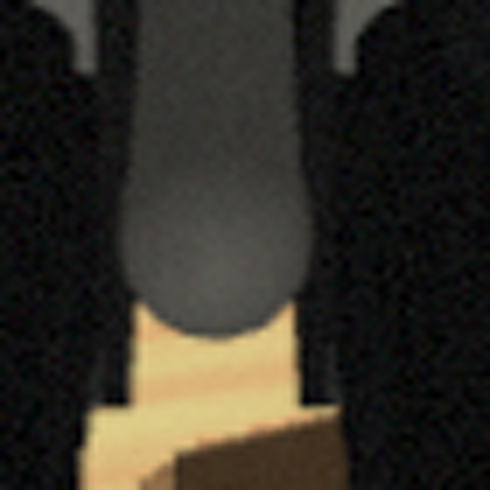

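```bash
python3 - <<'E'
from h import *
im=vision.snapshot('side'); save('s4',im,(205,210,70,120),6)
im=vision.snapshot('top'); save('t4',im,(120,150,70,60),8)
E
```

```text
(no output)
```

View pics/s4.png

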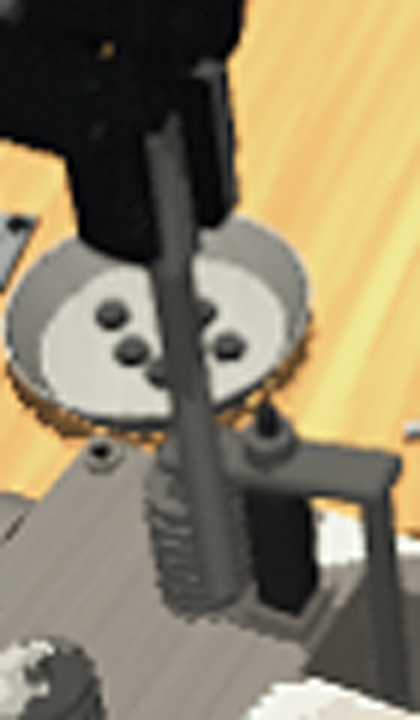

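View pics/t4.png

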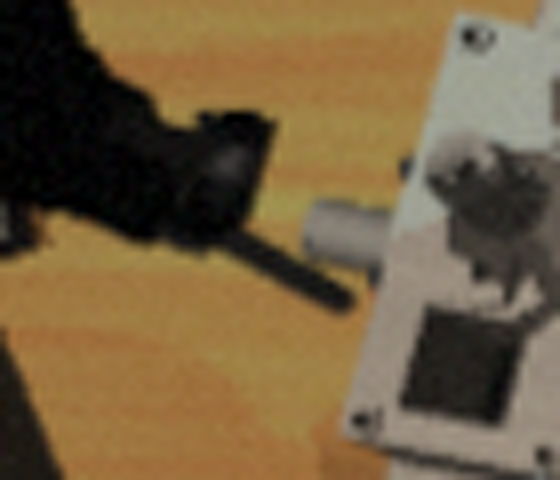

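```bash
python3 - <<'E'
from h import *
import pickle
from scipy.spatial.transform import Rotation as Ro
st,w=pickle.load(open('w3.pkl','rb'))
s=vision.camera_model('side');t=vision.camera_model('top')
g=lambda p,f,o:((p[0]+.5)/f-.5+o[0],(p[1]+.5)/f-.5+o[1])
rs=[ray(s,g((225,581),6,(205,210))),ray(t,g((346,297),8,(120,150))),ray(w,(320.5,200))]
for ix in ([0,1,2],[0,1],[0,2],[1,2]): print(ix,tri([rs[i] for i in ix]).round(1))
# top sphere: wrist crop centre (217,240) r~97/7
print('top sphere at z 393', [atz(w,g((217,241),7,(290,280)),z).round(1) for z in (385,389,393)])
bore=atz(w,g((179,236),6.5,(290,130)),85); print('bore',bore)
M=np.array([atz(w,g(p,6.5,(290,130)),151) for p in [(95,160),(333,160),(329,393),(96,393)]]);print(M,M.mean(0))
print('tcp',st['tool_pos'])
B=np.array([atz(w,p,153) for p in [(220,148),(285,148),(350.5,148.5),(229,274)]]);print(B)
E
```

```text
[0, 1, 2] [541.9 307.  250.3]
[0, 1] [541.3 306.7 250.2]
[0, 2] [541.8 307.4 251.2]
[1, 2] [542.7 307.5 248.9]
top sphere at z 393 [array([547.9, 306.8, 385. ]), array([545.4, 307.2, 389. ]), array([542.8, 307.6, 393. ])]
bore [546.83087008 303.09413089  85.        ]
[[522.33027501 295.3027808  151.        ]
 [528.28056667 330.03351632 151.        ]
 [563.24855122 323.96962726 151.        ]
 [557.26734789 289.04730159 151.        ]] [542.78168519 309.58830649 151.        ]
tcp [541.84093614 307.82744203 361.4919985 ]
[[502.79266944 217.55892502 153.        ]
 [513.17791754 278.49050672 153.        ]
 [524.17818252 339.90361712 153.        ]
 [632.47199488 195.18994259 153.        ]]
```

The wrist camera does see the bore, about (+4, -6.5) mm from the passage centre. That is 7.7 mm off, consistent with the brief. The rod is vertical with its foot at (542,307,246), so I lower it there, onto the flat beside the bore, and feel from that point.

```bash
python3 -m jog '[[[0,0,-0.02],[0,0,0],-1],[[0,0,-0.045],[0,0,0],-1],[[0,0,-0.070],[0,0,0],-1],[[0,0,-0.09],[0,0,0],-1],[[0,0,-0.1],[0,0,0],-1]]'
python3 -m jog '[[[0,0,-0.005],[0,0,0],-1],[[0,0,-0.015],[0,0,0],-1],[[0,0,-0.025],[0,0,0],-1],[[0,0,-0.033],[0,0,0],-1],[[0,0,-0.037],[0,0,0],-1]]'
python3 -m jog '[[[0,0,-0.003],[0,0,0],-1],[[0,0,-0.006],[0,0,0],-1],[[0,0,-0.009],[0,0,0],-1],[[0,0,-0.012],[0,0,0],-1],[[0,0,-0.012],[0,0,0],-1]]'
python3 - <<'E'
from h import *
save('w5',vision.snapshot('wrist')); save('s5',vision.snapshot('side'),(150,130,200,270),2.2)
E
```

```text
time: 7.27
tool_pos: [540.2, 308.4, 257.7]
tcp_rot: [124.5, 89.7, -155.3]
ft_force: [-1.2, -0.2, -1.8]
finger_gap: 7.7
time: 7.68
tool_pos: [541.3, 308.9, 223.3]
tcp_rot: [129.1, 90.0, -150.6]
ft_force: [-0.3, 0.2, -0.2]
finger_gap: 8.0
time: 8.1
tool_pos: [541.3, 308.9, 211.7]
tcp_rot: [123.6, 90.0, -156.1]
ft_force: [0.1, -0.1, -0.5]
finger_gap: 7.9
```

View pics/w5.png

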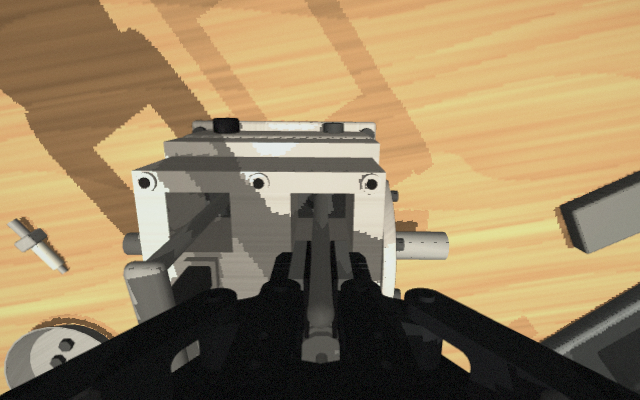

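View pics/s5.png

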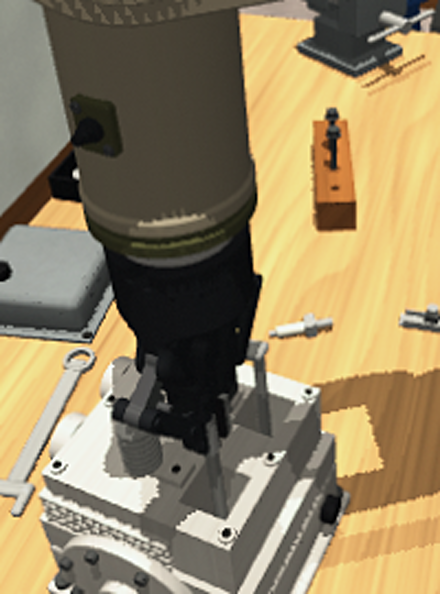

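The rod is in the passage without touching: force is about 0, and the wrist view shows it at (322,215) inside the mouth. The gripper clears the rocker. Next, a gentle touch-down.

```bash
python3 -m jog '[[[0,0,-0.002],[0,0,0],-1],[[0,0,-0.004],[0,0,0],-1],[[0,0,-0.006],[0,0,0],-1],[[0,0,-0.007],[0,0,0],-1],[[0,0,-0.007],[0,0,0],-1]]'
python3 -m jog '[[[0,0,-0.0005],[0,0,0],-1],[[0,0,-0.001],[0,0,0],-1],[[0,0,-0.0015],[0,0,0],-1],[[0,0,-0.002],[0,0,0],-1],[[0,0,-0.002],[0,0,0],-1]]'
```

```text
time: 8.62
tool_pos: [541.2, 308.9, 204.8]
tcp_rot: [125.9, 90.0, -153.9]
ft_force: [0.2, 0.9, -0.2]
finger_gap: 7.9
time: 9.03
tool_pos: [541.4, 309.0, 203.2]
tcp_rot: [127.3, 90.0, -152.5]
ft_force: [-1.0, 0.1, -0.1]
finger_gap: 7.9
```

```bash
python3 -m jog '[[[0,0,-0.0005],[0,0,0],-1],[[0,0,-0.001],[0,0,0],-1],[[0,0,-0.0015],[0,0,0],-1],[[0,0,-0.0015],[0,0,0],-1]]'
```

```text
time: 9.37
tool_pos: [541.4, 309.0, 201.6]
tcp_rot: [123.2, 90.0, -156.5]
ft_force: [-0.1, 0.3, -0.0]
finger_gap: 8.0
```

```bash
python3 -m jog '[[[0,0,-0.0005],[0,0,0],-1],[[0,0,-0.001],[0,0,0],-1],[[0,0,-0.001],[0,0,0],-1]]'
```

```text
time: 9.62
tool_pos: [541.4, 309.0, 200.6]
tcp_rot: [114.2, 90.0, -165.6]
ft_force: [0.2, 0.2, -0.6]
finger_gap: 8.0
```

```bash
python3 -m jog '[[[0,0,-0.0005],[0,0,0],-1],[[0,0,-0.001],[0,0,0],-1],[[0,0,-0.001],[0,0,0],-1]]'
```

```text
time: 9.87
tool_pos: [541.4, 309.0, 199.6]
tcp_rot: [118.6, 90.0, -161.1]
ft_force: [-0.1, 0.5, -0.9]
finger_gap: 8.3
```

```bash
python3 -m jog '[[[0,0,-0.0005],[0,0,0],-1],[[0,0,-0.001],[0,0,0],-1],[[0,0,-0.001],[0,0,0],-1]]'
```

```text
time: 10.12
tool_pos: [541.6, 309.0, 199.1]
tcp_rot: [-65.2, 90.0, 15.1]
ft_force: [-0.5, -0.2, 1.4]
finger_gap: 8.0
```

```bash
python3 -m jog '[[[0,0,-0.0005],[0,0,0],-1],[[0,0,-0.001],[0,0,0],-1],[[0,0,-0.001],[0,0,0],-1]]'
```

```text
time: 10.37
tool_pos: [541.8, 309.1, 198.7]
tcp_rot: [-60.6, 89.9, 19.7]
ft_force: [-0.7, -1.3, 4.4]
finger_gap: 8.1
```

Contact: 4.4 N upward at TCP z ≈ 198.9, as expected for the flat floor. I slide lightly towards the bore.

```bash
python3 -m jog '[[[0.0004,-0.0004,0],[0,0,0],-1],[[0.0008,-0.0008,0],[0,0,0],-1],[[0.0012,-0.0012,0],[0,0,0],-1],[[0.0016,-0.0016,0],[0,0,0],-1],[[0.002,-0.002,0],[0,0,0],-1]]'
```

```text
time: 10.78
tool_pos: [543.4, 307.8, 198.7]
tcp_rot: [-5.1, 89.9, 75.2]
ft_force: [-3.6, 2.8, 5.7]
finger_gap: 8.0
```

```bash
python3 -m jog '[[[0.0004,-0.0004,0],[0,0,0],-1],[[0.0008,-0.0008,0],[0,0,0],-1],[[0.0012,-0.0012,0],[0,0,0],-1],[[0.0015,-0.0015,0],[0,0,0],-1],[[0.0015,-0.0015,0],[0,0,0],-1]]'
```

```text
time: 11.2
tool_pos: [545.0, 305.3, 197.5]
tcp_rot: [-168.2, 90.0, -87.9]
ft_force: [-0.4, -1.2, 0.9]
finger_gap: 7.9
```

The force has fallen away and z dropped below the contact height: the foot is dipping over the bore edge. I keep going slowly.

```bash
python3 -m jog '[[[0.0003,-0.0003,0],[0,0,0],-1],[[0.0006,-0.0006,0],[0,0,0],-1],[[0.001,-0.001,-0.0003],[0,0,0],-1],[[0.001,-0.001,-0.0008],[0,0,0],-1],[[0.001,-0.001,-0.001],[0,0,0],-1]]'
```

```text
time: 11.62
tool_pos: [545.9, 304.4, 196.5]
tcp_rot: [135.4, 90.0, -144.3]
ft_force: [-0.3, 0.9, -0.5]
finger_gap: 8.2
```

```bash
python3 -m jog '[[[0,0,-0.0005],[0,0,0],-1],[[0,0,-0.001],[0,0,0],-1],[[0,0,-0.001],[0,0,0],-1]]'
```

```text
time: 11.87
tool_pos: [545.9, 304.4, 195.7]
tcp_rot: [-178.4, 90.0, -98.1]
ft_force: [0.6, 0.1, -0.0]
finger_gap: 7.8
```

```bash
python3 -m jog '[[[0,0,-0.0007],[0,0,0],-1],[[0,0,-0.0014],[0,0,0],-1],[[0,0,-0.002],[0,0,0],-1],[[0,0,-0.002],[0,0,0],-1]]'
```

```text
time: 12.2
tool_pos: [545.9, 304.4, 193.6]
tcp_rot: [158.7, 90.0, -121.0]
ft_force: [1.3, -1.1, -0.6]
finger_gap: 7.9
```

```bash
python3 -m jog '[[[0,0,-0.0007],[0,0,0],-1],[[0,0,-0.0014],[0,0,0],-1],[[0,0,-0.002],[0,0,0],-1],[[0,0,-0.0027],[0,0,0],-1],[[0,0,-0.003],[0,0,0],-1]]'
```

```text
time: 12.62
tool_pos: [545.9, 304.4, 190.6]
tcp_rot: [160.7, 90.0, -119.0]
ft_force: [0.2, -0.4, -0.3]
finger_gap: 8.2
```

```bash
python3 -m jog '[[[0,0,-0.0007],[0,0,0],-1],[[0,0,-0.0014],[0,0,0],-1],[[0,0,-0.002],[0,0,0],-1],[[0,0,-0.0027],[0,0,0],-1],[[0,0,-0.003],[0,0,0],-1]]'
```

```text
time: 13.03
tool_pos: [545.9, 304.5, 187.6]
tcp_rot: [123.5, 90.0, -156.2]
ft_force: [1.0, -1.7, -0.4]
finger_gap: 8.2
```

```bash
python3 -m jog '[[[0,0,-0.0007],[0,0,0],-1],[[0,0,-0.0014],[0,0,0],-1],[[0,0,-0.002],[0,0,0],-1],[[0,0,-0.0027],[0,0,0],-1],[[0,0,-0.003],[0,0,0],-1]]'
```

```text
time: 13.45
tool_pos: [545.9, 304.5, 184.6]
tcp_rot: [128.1, 90.0, -151.6]
ft_force: [0.1, -1.1, 0.7]
finger_gap: 7.7
```

```bash
python3 -m jog '[[[0,0,-0.0007],[0,0,0],-1],[[0,0,-0.0014],[0,0,0],-1],[[0,0,-0.002],[0,0,0],-1],[[0,0,-0.0027],[0,0,0],-1],[[0,0,-0.003],[0,0,0],-1]]'
```

```text
time: 13.87
tool_pos: [545.9, 304.5, 181.7]
tcp_rot: [135.3, 90.0, -144.4]
ft_force: [0.3, -1.0, -0.2]
finger_gap: 8.3
```

```bash
python3 -m jog '[[[0,0,-0.0005],[0,0,0],-1],[[0,0,-0.001],[0,0,0],-1],[[0,0,-0.001],[0,0,0],-1]]'
```

```text
time: 14.12
tool_pos: [545.9, 304.5, 180.7]
tcp_rot: [138.0, 90.0, -141.8]
ft_force: [0.6, -2.0, 0.5]
finger_gap: 8.3
```

```bash
python3 -m jog '[[[0,0,-0.0005],[0,0,0],-1],[[0,0,-0.001],[0,0,0],-1],[[0,0,-0.001],[0,0,0],-1]]'
```

```text
time: 14.37
tool_pos: [545.9, 304.5, 179.7]
tcp_rot: [103.5, 90.0, -176.2]
ft_force: [0.7, -2.0, 0.7]
finger_gap: 8.0
```

```bash
python3 -m jog '[[[0,0,-0.0005],[0,0,0],-1],[[0,0,-0.001],[0,0,0],-1],[[0,0,-0.001],[0,0,0],-1]]'
```

```text
time: 14.62
tool_pos: [546.0, 304.5, 179.0]
tcp_rot: [-58.9, 90.0, 21.4]
ft_force: [0.2, -2.8, 0.5]
finger_gap: 8.0
```

```bash
python3 -m jog '[[[0,0,-0.0005],[0,0,0],-1],[[0,0,-0.001],[0,0,0],-1],[[0,0,-0.001],[0,0,0],-1]]'
```

```text
time: 14.87
tool_pos: [546.3, 304.6, 178.7]
tcp_rot: [-60.4, 89.9, 19.9]
ft_force: [0.5, -1.4, 6.0]
finger_gap: 8.2
```

The rod has bottomed at TCP z ≈ 178.9, 20 mm below floor contact, with 6 N, so it is fully home. I'll check by picture before letting go.

```bash
python3 -m jog '[[[0,0,0.0005],[0,0,0],-1],[[0,0,0.0005],[0,0,0],-1]]'
python3 - <<'E'
from h import *
save('w6',vision.snapshot('wrist')); save('s6',vision.snapshot('side'),(180,220,160,180),3.3)
print(r.sense()['tool_pos'],r.sense()['ft_force'])
E
```

```text
time: 15.03
tool_pos: [546.2, 304.6, 178.8]
tcp_rot: [-51.5, 90.0, 28.8]
ft_force: [0.3, -2.6, 4.9]
finger_gap: 7.9
[546.18768133 304.60970409 178.78032173] [ 0.60122751 -1.86300669  4.13125079]
```

View pics/w6.png

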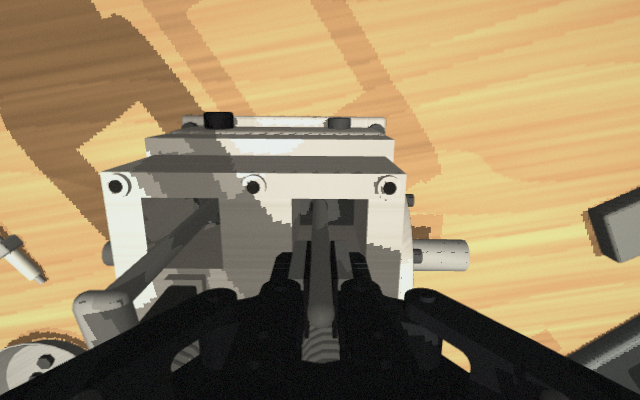

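View pics/s6.png

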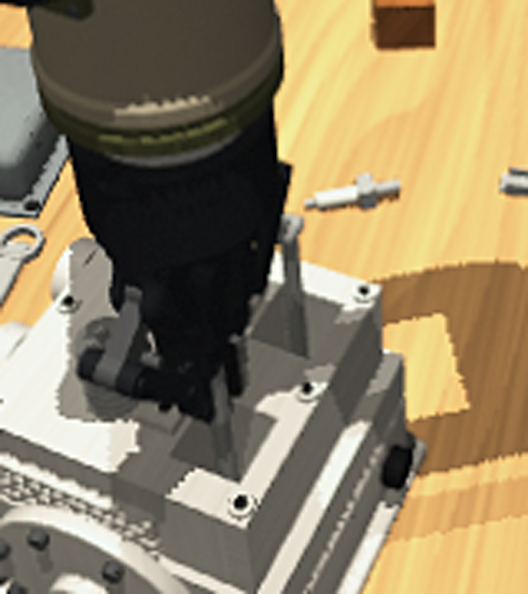

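The views show the rod down in the bore and the gripper clear of the springs and rocker. I release slowly and only part-way, because of the rocker beside it.

```bash
python3 -m jog '[[[0,0,0.0005],[0,0,0],-0.8],[[0,0,0.0005],[0,0,0],-0.74],[[0,0,0.0005],[0,0,0],-0.68],[[0,0,0.0005],[0,0,0],-0.62],[[0,0,0.0005],[0,0,0],-0.56]]'
python3 -m jog '[[[0,0,0],[0,0,0],-0.5],[[0,0,0],[0,0,0],-0.44],[[0,0,0],[0,0,0],-0.38],[[0,0,0],[0,0,0],-0.32],[[0,0,0],[0,0,0],-0.25]]'
python3 -m jog '[[[0,0,0],[0,0,0],-0.2],[[0,0,0],[0,0,0],-0.15],[[0,0,0],[0,0,0],-0.1],[[0,0,0],[0,0,0],-0.1],[[0,0,0],[0,0,0],-0.1]]'
python3 - <<'E'
from h import *
save('w7',vision.snapshot('wrist')); save('s7',vision.snapshot('side'),(180,220,160,180),3.3)
E
```

```text
time: 15.55
tool_pos: [545.6, 304.6, 178.3]
tcp_rot: [107.9, 90.0, -171.8]
ft_force: [-0.2, 0.3, 0.6]
finger_gap: 19.0
time: 15.97
tool_pos: [546.0, 304.5, 178.8]
tcp_rot: [-36.6, 90.0, 43.7]
ft_force: [0.5, 0.7, 0.0]
finger_gap: 31.5
time: 16.38
tool_pos: [545.9, 304.5, 178.8]
tcp_rot: [87.0, 90.0, 167.2]
ft_force: [-0.7, -0.3, 0.9]
finger_gap: 38.4
```

View pics/w7.png

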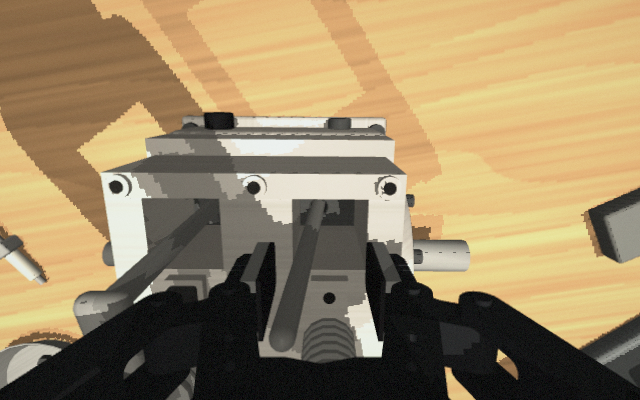

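View pics/s7.png

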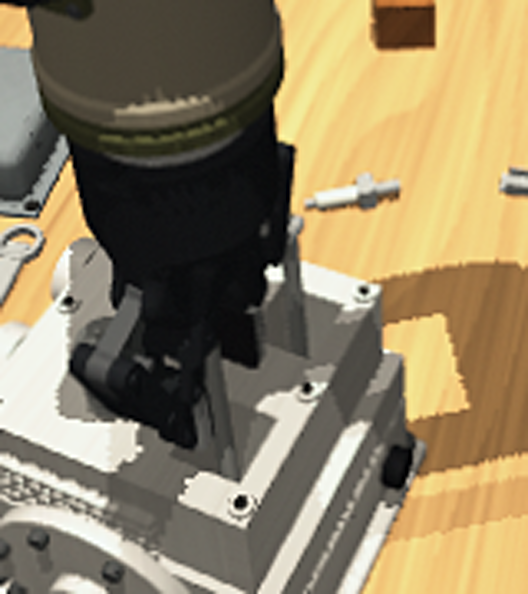

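The rod leans towards the -y finger, with its top at (284,340). I open a little more to see whether it still rests on the pad.

```bash
python3 -m jog '[[[0,0,0],[0,0,0],-0.05],[[0,0,0],[0,0,0],0],[[0,0,0],[0,0,0],0.05],[[0,0,0],[0,0,0],0.08],[[0,0,0],[0,0,0],0.08]]'
python3 - <<'E'
from h import *
save('w8',vision.snapshot('wrist'),(80,180,380,220),2)
E
```

```text
time: 16.9
tool_pos: [545.9, 304.5, 178.8]
tcp_rot: [75.9, 90.0, 156.1]
ft_force: [-0.6, 0.3, 0.3]
finger_gap: 45.9
```

View pics/w8.png

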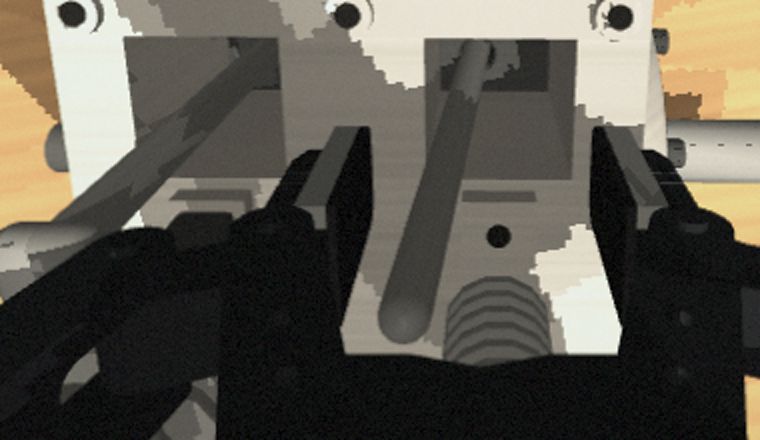

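The rod hasn't moved (top still at (282,340)) and has clear gaps on both sides, so it stands free. I withdraw straight up.

```bash
python3 -m jog '[[[0,0,0.005],[0,0,0],0.08],[[0,0,0.015],[0,0,0],0.08],[[0,0,0.03],[0,0,0],0.08],[[0,0,0.045],[0,0,0],0.08],[[0,0,0.06],[0,0,0],0.08]]'
python3 -m jog '[[[0,0,0.03],[0,0,0],0.08],[[0,0,0.06],[0,0,0],0.08],[[0,0,0.09],[0,0,0],0.08],[[0,0,0.11],[0,0,0],0.08],[[0,0,0.12],[0,0,0],0.08]]'
python3 -m jog '[[[-0.02,-0.02,0.01],[0,0,0],0.08],[[-0.05,-0.05,0.02],[0,0,0],0.08],[[-0.08,-0.08,0.02],[0,0,0],0.08],[[-0.1,-0.1,0.02],[0,0,0],0.08],[[-0.1,-0.1,0.02],[0,0,0],0.08]]'
python3 - <<'E'
from h import *
save('w9',vision.snapshot('wrist')); im=vision.snapshot('side');save('s9',im,(160,250,160,150),4);save('s9f',im); im=vision.snapshot('top');save('t9',im,(140,130,130,110),6)
save('t9b',im)
E
```

```text
time: 17.37
tool_pos: [546.1, 304.6, 240.6]
tcp_rot: [-54.2, 90.0, 26.1]
ft_force: [0.4, 0.6, -0.1]
finger_gap: 45.9
time: 17.78
tool_pos: [546.8, 304.9, 364.4]
tcp_rot: [-55.9, 89.6, 24.4]
ft_force: [0.6, 0.3, 1.2]
finger_gap: 46.0
time: 18.2
tool_pos: [442.9, 201.7, 379.4]
tcp_rot: [-176.4, 89.9, -96.2]
ft_force: [-0.7, 0.3, -0.5]
finger_gap: 46.2
```

View pics/s9.png

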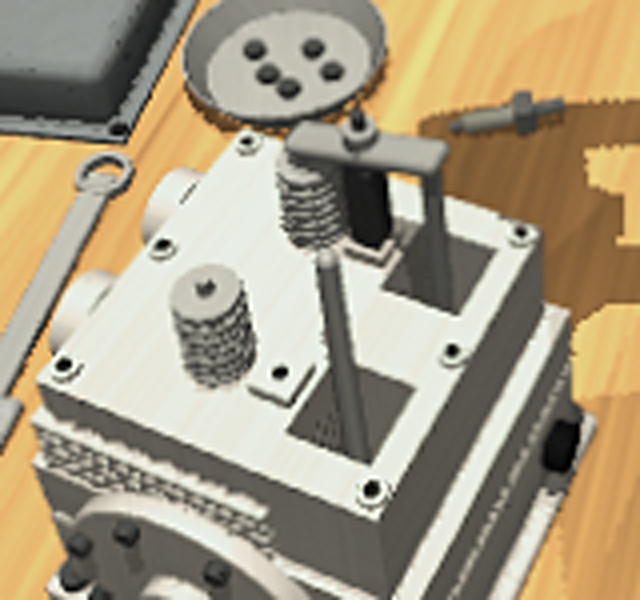

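View pics/t9.png

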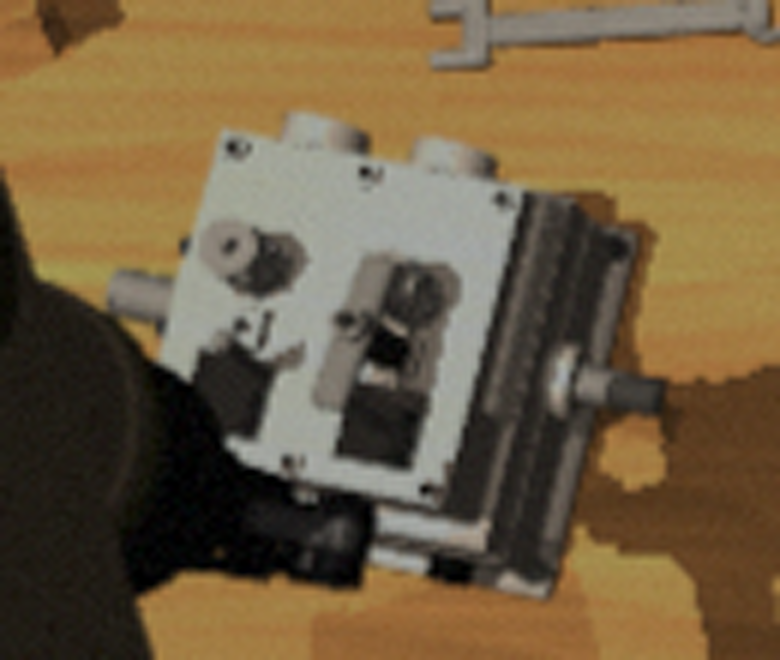

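View pics/s9f.png

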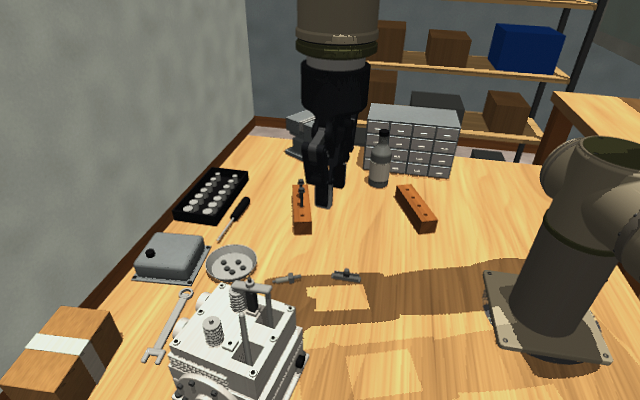

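View pics/w9.png

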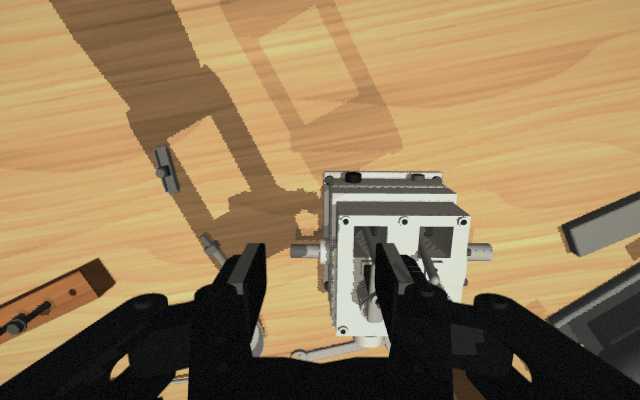

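The side view shows the rod standing in the tappet, leaning slightly, with its top at (241,313). Everything else looks in place. I'll triangulate the rod top to confirm the seated height.

```bash
python3 - <<'E'
from h import *
s=vision.camera_model('side');t=vision.camera_model('top')
g=lambda p,f,o:((p[0]+.5)/f-.5+o[0],(p[1]+.5)/f-.5+o[1])
a=g((327,260),4,(160,250));b=g((292,352),6,(140,130))
P=tri([ray(s,a),ray(t,b)]);print('top',P,proj(s,P),a,proj(t,P),b)
F=np.array([546,304.4,69.5]);d=P-F;print(np.linalg.norm(d),np.degrees(np.arccos(d[2]/np.linalg.norm(d))))
E
```

```text
top [558.06620148 270.94554844 184.04481889] [[244.34236226 315.29735407]] (241.375, 314.625) [[187.96719089 186.46752776]] (188.25, 188.25)
119.93877222382842 17.248551221040337
```

The residual is 3 px, so the spot I picked in the top view may not be the rod. I'll check against the closer wrist picture and a better crop.

```bash
python3 -m jog '[[[0,-0.03,0],[0,0,0],0.08],[[0,-0.07,0],[0,0,0],0.08],[[0,-0.1,0],[0,0,0],0.08],[[0,-0.12,0],[0,0,0],0.08],[[0,-0.12,0],[0,0,0],0.08]]'
python3 - <<'E'
from h import *
im=vision.snapshot('top');save('t10',im,(160,160,60,60),10)
im=vision.snapshot('side');save('s10',im,(225,295,50,75),8)
s=vision.camera_model('side');t=vision.camera_model('top')
for z in (185,200,205,209,213,230): 
    p=atz(s,(241.375,314.625),z); F=np.array([546,304.4,69.5]); d=p-F; print(z,p.round(1),np.linalg.norm(d).round(1),np.degrees(np.arccos(d[2]/np.linalg.norm(d))).round(1),(proj(t,p)[0]-[160,160])*10)
E
```

```text
time: 18.77
tool_pos: [446.9, 82.0, 378.5]
tcp_rot: [164.6, 89.9, -115.2]
ft_force: [0.3, 0.0, -0.1]
finger_gap: 46.5
185 [562.6 271.4 185. ] 121.3 17.7 [277.99388824 246.69614859]
200 [556.7 282.6 200. ] 132.7 10.6 [211.1316721  254.94600973]
205 [554.7 286.3 205. ] 137.0 8.4 [188.39997908 257.75084874]
209 [553.2 289.2 209. ] 140.5 6.9 [170.05084708 260.01495286]
213 [551.6 292.2 213. ] 144.1 5.3 [151.55423726 262.29727655]
230 [544.9 304.8 230. ] 160.5 0.4 [ 71.2563875  272.20560421]
```

View pics/t10.png

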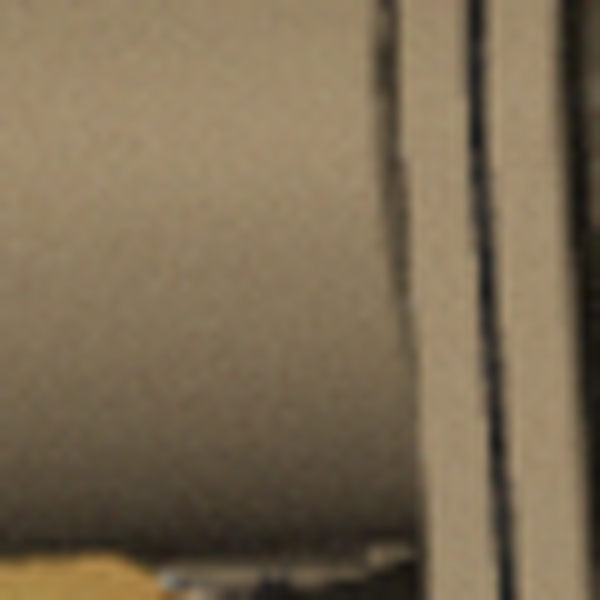

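View pics/s10.png

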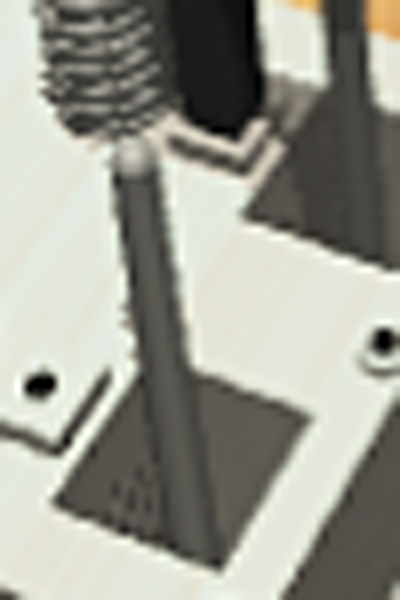

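The side view alone fits a seated rod: the 141 mm from bore bottom to the top sphere centre puts it at z≈209 with 7° of lean. My arm blocks the top camera, so I move it away and confirm with that.

```bash
python3 -m jog '[[[0,-0.04,0],[0,0,0],0.08],[[0,-0.08,0],[0,0,0],0.08],[[0,-0.12,0],[0,0,0],0.08],[[0,-0.16,0],[0,0,0],0.08],[[0,-0.19,0],[0,0,0],0.08]]'
python3 -m jog '[[[0,-0.03,0],[0,0,0],0.08],[[0,-0.06,0],[0,0,0],0.08],[[0,-0.08,0],[0,0,0],0.08],[[0,-0.08,0],[0,0,0],0.08],[[0,-0.08,0],[0,0,0],0.08]]'
python3 - <<'E'
from h import *
im=vision.snapshot('top');save('t11',im,(160,160,60,60),10);save('t11f',im)
E
```

```text
time: 19.28
tool_pos: [446.5, -106.8, 378.5]
tcp_rot: [97.7, 90.0, 178.0]
ft_force: [0.6, 0.5, -0.9]
finger_gap: 46.8
time: 19.7
tool_pos: [446.7, -185.2, 378.1]
tcp_rot: [49.8, 89.9, 130.0]
ft_force: [-0.1, 0.4, 0.7]
finger_gap: 45.9
```

View pics/t11.png

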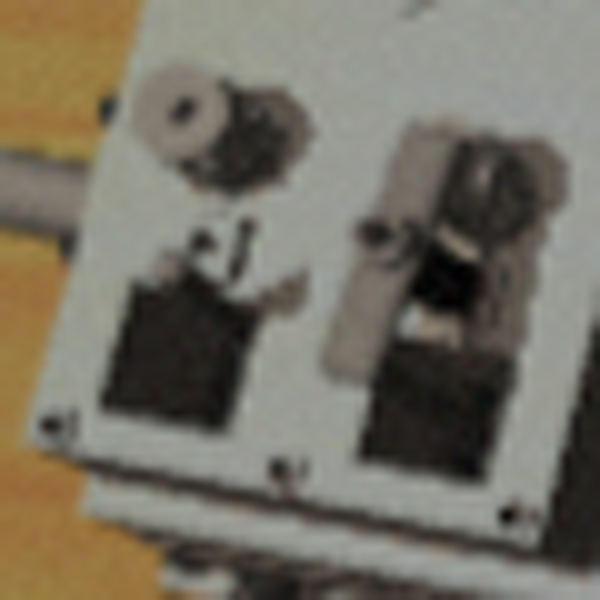

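View pics/t11f.png

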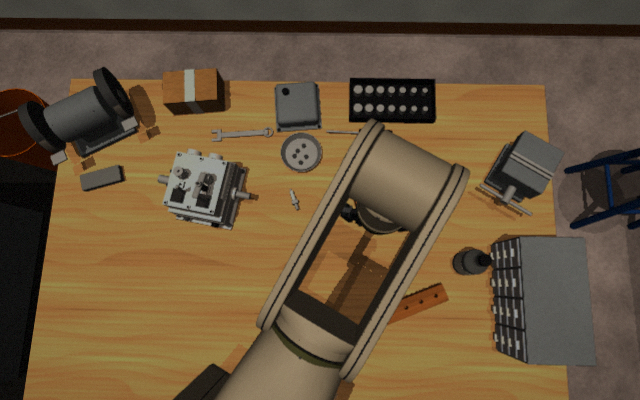

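The top view now shows the rod's bright tip at crop (168,262). The seated prediction was (170,260), so the views agree; the spot I misread earlier was its shadow. I hand in.

```bash
python3 -c "
from bench import order,r
print(order.hand_in(), r.sense()['time'])"
```

```text
the job is handed in; nothing more can be done
the job is handed in; nothing more can be done
```

The pushrod is seated in the tappet and standing free, and I handed the job in at about 20 s of the 72 s allowed. No verdict was reported.

- **How it went:** I took the rod from the block, lowered it into the empty passage and felt the floor at about 4 N. I slid it lightly until it dropped in, then followed it down until it bottomed 20 mm lower, with about 6 N on the wrist. Only then did I open the jaws and withdraw straight up. The highest force I read at any point was about 7 N.
- **Finding the tappet:** the brief says the bore can't be measured from outside, but the wrist camera could see it. I used that to choose the sliding direction, and the drop-in was still confirmed by feel.
- **Final checks:** after release the rod did not move when the jaws opened further. The side view puts its top where a seated rod leaning about 7° would be, and the top view agrees within 1 px.
- **A check that disagreed:** my first height triangulation of the rod top was off by about 3 px, because I had picked its shadow in the top view. It agreed once I picked the right spot.
- **Other items:** in the last side view the bolts and the other bench items were where they started. The arm hid the block and the loose rocker in the final top view.

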